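# Measure a printing block with the bench caliper

## Robot

A 6-joint arm with a two-finger parallel gripper is mounted at the origin on the work surface. World frame = base frame: x ahead of the robot, y to its left, z up, the work surface at z = 0. Lengths are in mm, angles in rad, forces in N, time in s.
With the tool pointing down it reaches from about 350 to 775 mm from the base axis. Payload 5.5 kg.
Tool frame: the origin (TCP) lies on the centre line of the jaws, within the pads' length; the fingertips stand 11 mm ahead of it and the grasp point (between the pads) lies 8 mm behind it; z points along the fingers, y is the line along which they close (so a half turn about z gives the same grasp; the last joint's range is limited). The gripper opens to 85 mm and grips with 20 to 120 N. Pads are 22 mm wide; open, the fingers measure 114 mm over their backs; the gripper's body (76 mm by 85 mm) begins 54 mm behind the grasp point. The pads swing forward as they close: fully open they stand 13 mm farther back than shut.
Start: joints at [1.148, 0.313, 0.046, 1.304, 0, 1.431], TCP at [160.475, 552.194, 242.323] pointing down, gripper open.
Joint ranges: [-2.76, 2.76], [-0.86, 1.69], [-1.03, 1.26], [-2.2, 2.34], [-1.47, 1.5], [-3.14, 3.14]. Speed limits (rad/s): [2.57, 2.57, 3.14, 3.14, 3.14, 3.14].

## Interface

Orientations are given as a unit quaternion [w, x, y, z].
In Python, from cell import readout, read_camera, get_calibration, workorder gives the robot as it stands.
- The arm moves only by the shell command python3 -m handwheel 'ROWS' [FORCE]. ROWS is JSON, one flat list of numbers, 7 for each row, row after row: the turn, a rotation vector about the tool's x, y, z in degrees, then the shift along the tool's x, y, z in mm, then the finger opening in mm, from 0 to 85.4. A call has 1 to 10 rows; each row is the pose to reach, as a shift and turn from the pose commanded when the call began, along the tool's axes at that moment; what a row does not reach only later rows make up. A row lasts 1/12 s, in which the tool goes at most 41.7 mm and 7.16 degrees, less where a joint would pass 70% of its speed; a pose out of reach is approached as far as the arm can. A call with a gripper value outside its range is refused whole. The fingers move at their own pace and stop on an object; FORCE is the grip in N (left out, the last holds). Time passes only in rows, so rows that repeat a pose let the fingers close. It gives the time, the measured TCP pose, the force, the opening and the grip force at its end, in the units of the state.
- readout.get_state(): the state, without advancing time (a new reading comes with each control period).
- read_camera(name): name is "scene" or "top" or "wrist"; returns (picture, depth): 420x560x3 uint8, red, green, blue; 420x560 float32, mm along the optical axis (not along the pixel's ray), 0 where there is no reading.
- get_calibration(name): a dict with "vertical_fov" (degrees; the focal length in pixels is half the picture's height over the tangent of half this angle, whatever the lens; pixels are square), "cx", "cy" (the principal point, pixels), "world_from_camera" (4x4, takes a point from camera to world coordinates); the wrist camera has in their place "T_tool_cam" (4x4, takes a point from camera to tool coordinates, whose origin is the TCP and whose axes are the flange's). Camera axes: x right, y up, looking along -z (the intrinsics and any distortion apply to the point x, -y, -z); pixel columns grow to the right and rows downward; lengths in mm; the calibration is good to about 2 mm. A picture is of the moment at which its call begins: read the wrist's pose just before it. get_calibration takes no time and is no camera call.
- workorder.close_job(): hands the job in; it is judged then, once.
The state is a dict: "t": time; "q": joint angles; "joint_vel": joint speeds; "joint_torque": joint torques, N m; "tool_pos": TCP position; "tcp_rot": TCP orientation; "force": force on the tool from outside, world axes, zero at the start; "wrist_torque": the same for the moment, N m; "grip_width": finger opening in mm; "finger_force": force on a finger pad.
Only numpy, scipy, OpenCV 4.12 (cv2) and the standard library are available. Lean on these libraries where they do the work, as an engineer would, in place of code of your own. Each camera call takes 0.05 s, during which the arm holds its last target. There are 200 camera calls.

## Task

Take the small wooden printing block with the blue face and stand it on the dark pad of the bench caliper, square between the two open jaws. Then slide the blue caliper jaw by its brass post until both jaws touch the block, with no more than a light push of a few newtons and without tilting the jaw, and leave the block lightly held between them; do not disturb the red block, the black tube or the blue ink jar.

Things in the scene. Friction and masses are not known exactly. Their poses are not given: they have to be found in the camera images.
- blue_block: the block to be measured: pale wood 44 mm long (x), 38 mm tall (z), with a blue lino plate on its +y side; origin on its underside, 12 mm from the plain wooden -y face. The blue face is somewhere from 12 to 22 mm from the origin, different each time, so the thickness (24 to 34 mm) is not known. About 60 g, stands upright, z up. Either way round will do in the caliper
- gauge: fixed bench caliper: grey base plate 170 x 270 mm, 12 mm thick, origin at the centre of its underside. A beam runs along y at x = +55 mm, top 38 mm above the table. The jaws lie along x from the beam to x = -65 mm, tops 40 mm above the table. The fixed jaw's face is at y = -55 mm; the sliding jaw is on its +y side and closes towards -y
- pad (a point): point on the base plate's top (12 mm above the table), at x = -20, y = 0 mm of the gauge, on the dark pad (60 x 75 mm, from y = -55 to +20 mm) where the block stands between the jaws, its 44 mm length along x and its thickness along y; there is room for fingers at its x ends. Axes as the gauge
- anvil: the fixed steel jaw, part of the gauge; frame the same as the gauge's; face at y = -55 mm
- jaw: the sliding jaw: blue carriage 30 x 40 mm on the beam, top 42 mm above the table, a steel jaw bar reaching 120 mm towards -x, and an upright brass post 16 mm in diameter, from 42 to 70 mm above the table. Origin on the post's axis, 12 mm above the table; the jaw's face is 20 mm from this axis, on the -y side
- grip (a point): on the axis of the brass post, 58 mm above the table (12 mm below the post's top): pinch the post here from above, with the fingers closing along the gauge's y, fingertips clear of the carriage
- caliper (a joint): gap between the jaws in m, 0 shut, at most 0.1; grows as the jaw moves along the gauge's +y. It slides against about 3 N of dry friction and stays where it is left
- jaw_tilt (a joint): tilt of the sliding jaw on the beam about the post's vertical axis, in rad, 0 = square. The jaw has springy play, 30 N m/rad, so pressing the post with the block 75 mm off to the side tilts it about 0.0025 rad for each newton between jaw and block; more than 1 degree spoils the measurement
- red_block: bystander: a wooden block with a red face, 52 x 26 x 34 mm; origin at the centre of its underside
- roller_tube: bystander: black upright tube, 38 mm in diameter, 48 mm tall; origin at the centre of its underside
- ink_jar: bystander: blue ink jar with a black lid, 60 mm across, 55 mm tall, on the left; origin at the centre of its underside
Not all that is in view belongs to the job. What is shaped like the blue_block but pink or turquoise is not meant.

How it is judged:
By the outcome, as a careful person would: the job done as asked, in the order asked, and still so for the second after the job is handed in, with the robot touching nothing.
It also fails if it takes over 70 s, if anything falls off the work surface, if the arm or the gripper's body presses on something with over 40 N, if the wrist force passes 120 N, or if a joint passes its speed limit or range.

## Working session

There is one attempt and no reset: what is moved stays moved. The work goes in short steps, Python scripts to look and compute and a shell command to move; the robot and the scene stay as the last step left them, time stands still between calls to the robot, and variables do not carry over. Pictures are saved under pics/ and viewed, at most 10 in all, crops included, and the job is handed in when it is done.

```bash
ls; mkdir -p pics; cat > h.py <<'E'
import numpy as np, cv2
from cell import readout, read_camera, get_calibration
from scipy.spatial.transform import Rotation as R
def cal(n, st=None):
    c=get_calibration(n)
    if n=='wrist':
        T=np.eye(4); q=st['tcp_rot']; T[:3,:3]=R.from_quat([q[1],q[2],q[3],q[0]]).as_matrix(); T[:3,3]=st['tool_pos']
        W=T@np.array(c['T_tool_cam'])
    else: W=np.array(c['world_from_camera'])
    return c,W
def cloud(n,d,st=None):
    c,W=cal(n,st); f=210/np.tan(np.radians(c['vertical_fov'])/2)
    v,u=np.mgrid[0:420,0:560]
    P=np.stack([(u-c['cx'])/f*d,-(v-c['cy'])/f*d,-d,np.ones_like(d)],-1)
    return (P@W.T)[...,:3]
def snap(n,tag):
    st=readout.get_state(); p,d=read_camera(n); d=np.array(d,float)
    cv2.imwrite(f'pics/{tag}.png',cv2.cvtColor(p,cv2.COLOR_RGB2BGR))
    X=cloud(n,d,st); X[d==0]=np.nan
    np.savez(f'{tag}.npz',p=p,d=d,X=X); return p,d,X
E
python3 - <<'E'
from h import *
for n in('scene','top','wrist'):
    c=get_calibration(n); print({k:(np.round(v,3).tolist() if not isinstance(v,str) else v) for k,v in c.items()})
    snap(n,n+'0')
a=[cv2.imread(f'pics/{n}0.png') for n in('scene','top')]
st=readout.get_state();print(st)
E
```

```text
pics
{'vertical_fov': 54.855, 'cx': 275.307, 'cy': 208.867, 'world_from_camera': [[-0.554, -0.607, 0.57, 1051.57], [0.833, -0.396, 0.387, 381.662], [-0.009, 0.689, 0.724, 785.407], [0.0, 0.0, 0.0, 1.0]]}
{'vertical_fov': 53.742, 'cx': 279.059, 'cy': 202.097, 'world_from_camera': [[0.012, 0.998, -0.067, 434.408], [-1.0, 0.011, -0.023, -17.942], [-0.022, 0.067, 0.997, 920.4], [0.0, 0.0, 0.0, 1.0]]}
{'vertical_fov': 66.975, 'cx': 278.676, 'cy': 207.756, 'T_tool_cam': [[0.0, 0.958, 0.288, 72.639], [1.0, -0.0, 0.001, -0.32], [0.001, 0.288, -0.958, -132.149], [0.0, 0.0, 0.0, 1.0]]}
{'t': 0.15, 'q': array([ 1.14838959e+00,  3.13839564e-01,  4.52469317e-02,  1.30363055e+00,
       -2.06731006e-05,  1.43117404e+00]), 'joint_vel': array([ 0.00050668, -0.00244941,  0.00484205, -0.00169689, -0.0013873 ,
        0.00049869]), 'joint_torque': array([ 2.26179414e-03, -4.81063235e+01,  2.98816609e+01,  1.38757622e-02,
       -1.32326663e-04,  1.34731386e-05]), 'tool_pos': array([160.31357684, 551.80644813, 241.60994282]), 'tcp_rot': array([-1.87924344e-04,  1.40921538e-01,  9.90020510e-01, -6.88310425e-04]), 'force': array([-0.35321554,  0.07984067, -0.15929236]), 'wrist_torque': array([ 0.02421818,  0.03846827, -0.03086188]), 'finger_force': 0.0, 'grip_width': 85.16289627739941}
```

View pics/top0.png

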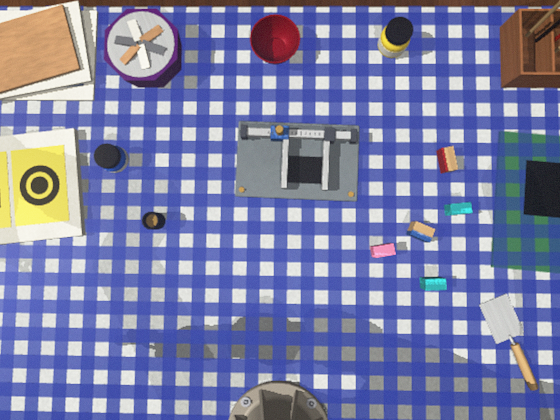

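View pics/scene0.png

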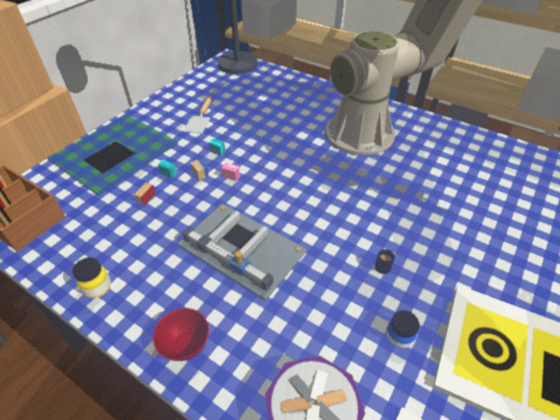

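Top view: blue block candidates are wood/blue at (422,230), turquoise at (459,209) and (433,284), pink at (383,251), and red at (447,160). Only (422,230) has pale wood with a darker blue face. The gauge is around (297,162), its post at (279,129), tube at (153,220), jar at (108,156). I'll confirm with a crop and measure.

```bash
python3 - <<'E'
from h import *
a=cv2.imread('pics/top0.png')[190:300,360:480]; b=cv2.imread('pics/scene0.png')[125:215,125:255]
g=cv2.imread('pics/top0.png')[115:205,228:366]
A=cv2.resize(a,(390,358),interpolation=cv2.INTER_CUBIC);B=cv2.resize(b,(400,277),interpolation=cv2.INTER_CUBIC)
out=np.zeros((600,800,3),np.uint8);out[:358,:390]=A;out[:277,400:800]=B
G=cv2.resize(g,(400,261),interpolation=cv2.INTER_CUBIC);out[290:551,400:]=G
cv2.imwrite('pics/crop1.png',out)
for n in('top','scene'):
    z=np.load(n+'0.npz');X=z['X'];p=z['p'];hsv=cv2.cvtColor(p,cv2.COLOR_RGB2HSV)
    pts={'top':{'table':(200,380-60),'blk':(423,228),'pink':(383,251),'turq1':(459,209),'red':(452,160),'post':(279,129),'pad':(305,168),'plateL':(258,180),'scrL':(241,189),'scrR':(351,195),'tube':(153,220),'jar':(108,156)},
     'scene':{'blk':(198,170),'pink':(231,170),'red':(147,192),'post':(239,256),'pad':(240,235),'scrL':(298,250),'scrR':(222,209),'plate':(265,245)}}[n]
    for k,(u,v) in pts.items(): print(n,k,np.round(np.nanmedian(X[v-1:v+2,u-1:u+2].reshape(-1,3),0),1))
    # points >12mm in block area
    m=(X[...,2]>20)&(X[...,2]<60)&(X[...,0]>250)&(X[...,0]<560)&(X[...,1]<-180)&(X[...,1]>-420)
    nl,L,s,c=cv2.connectedComponentsWithStats(m.astype(np.uint8))
    for i in range(1,nl):
        if s[i,4]>40:
            P=X[L==i]; t=P[P[:,2]>np.percentile(P[:,2],60)-4]; r=cv2.minAreaRect(t[:,:2].astype(np.float32)); print(n,c[i].round(),s[i,4],'zmax',np.percentile(P[:,2],[50,95]).round(1),np.round(r[0],1),np.round(r[1],1),round(r[2],1))
E
```

```text
top table [234.9 174.   -0.9]
top blk [ 442.4 -302.3   37. ]
top pink [ 393.  -217.5   38.5]
top turq1 [ 483.4 -378.5   36.2]
top red [ 588.4 -366.5   34.2]
top post [644.2   3.9  69.7]
top pad [571.8 -53.1  11.6]
top plateL [544.   50.2  10.2]
top scrL [523.4  87.5  13.1]
top scrR [ 512.7 -153.8   14.9]
top tube [452.6 274.5  31.4]
top jar [587.1 367.3  55.1]
top [460. 209.] 274 zmax [36.7 39.6] [ 484.6 -382.9] [23.9 45. ] 6.7
top [422. 232.] 357 zmax [36.5 39.8] [ 434.3 -302. ] [44.6 31.1] 67.1
top [383. 250.] 264 zmax [37.  39.6] [ 393.9 -220.2] [23.7 44.5] 10.2
top [435. 284.] 302 zmax [36.6 39.5] [ 324.8 -327. ] [23.5 45.4] 1.3
scene blk [ 454.7 -285.9   34.4]
scene pink [ 403.6 -207.8   35.7]
scene red [ 593.1 -347.5   28.9]
scene post [650.2  10.4  67.8]
scene pad [565.9 -55.   10.7]
scene scrL [526.5  89.4  12. ]
scene scrR [ 520.4 -148.7   11.9]
scene plate [557.1  14.   10.9]
scene [217. 144.] 138 zmax [35.4 39.3] [ 326.9 -324.6] [28.5 45.7] 4.0
scene [199. 166.] 176 zmax [35.4 39. ] [ 435.1 -298.5] [47.4 32.6] 66.7
scene [166. 166.] 160 zmax [35.1 39.1] [ 484.1 -381.8] [26.3 47.6] 9.6
scene [230. 169.] 162 zmax [35.6 38.6] [ 394.3 -217.1] [27.7 45.9] 10.5
```

View pics/crop1.png

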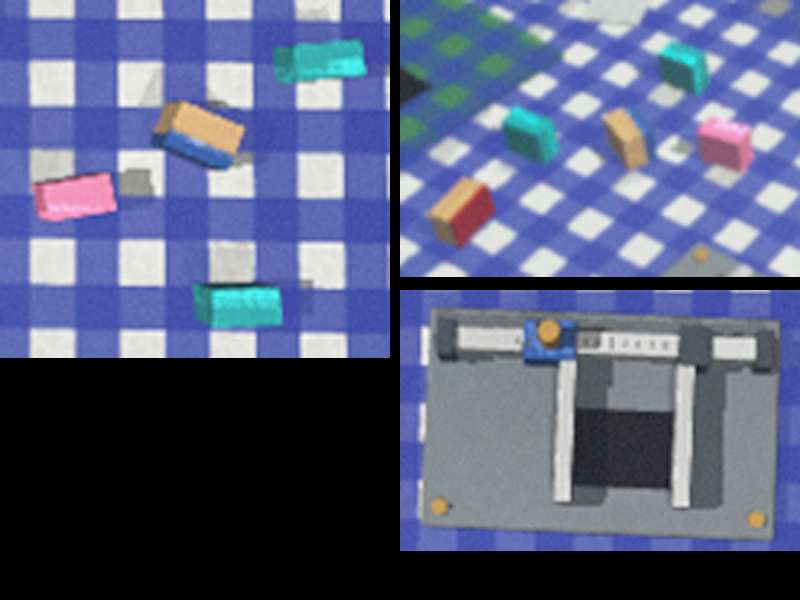

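The crop confirms it: the block at top (422,230), pale wood with a blue face on its −x side, is the blue block. The others are all pink or turquoise. Its top is at 37–39 mm in both views, which matches 38. Next I move above the gauge for a wrist view.

```bash
python3 -m handwheel '[0,0,0,-30,-24,0,85, 0,0,0,-60,-48,0,85, 0,0,0,-90,-72,0,85, 0,0,0,-120,-96,0,85, 0,0,0,-150,-120,0,85, 0,0,0,-180,-144,0,85, 0,0,0,-210,-168,0,85, 0,0,0,-240,-192,0,85, 0,0,0,-270,-216,0,85, 0,0,0,-270,-216,0,85]'
python3 -m handwheel '[0,0,0,-30,-24,0,85, 0,0,0,-60,-48,0,85, 0,0,0,-90,-72,0,85, 0,0,0,-120,-96,0,85, 0,0,0,-150,-120,0,85, 0,0,0,-180,-144,0,85, 0,0,0,-210,-168,0,85, 0,0,0,-240,-192,0,85, 0,0,0,-270,-216,0,85, 0,0,0,-270,-216,0,85]'
python3 - <<'E'
from h import *
p,d,X=snap('wrist','w1'); st=readout.get_state(); print(st['tool_pos'],st['tcp_rot'],st['q'])
E
```

```text
t: 0.98
tool_pos: [362.8, 264.9, 242.2]
tcp_rot: [0.001, 0.145, 0.989, -0.001]
force: [-0.6, 0.8, 1.7]
grip_width: 85.0
finger_force: 0.0
t: 1.82
tool_pos: [562.1, -18.3, 241.1]
tcp_rot: [0.001, 0.144, 0.99, -0.001]
force: [0.0, 0.8, 0.3]
grip_width: 84.9
finger_force: 0.0
[560.04571769 -15.89856652 241.15702031] [-2.79256667e-04  1.43101869e-01  9.89707922e-01 -7.57846922e-05] [-1.71570862e-01  2.85204584e-01  4.80149271e-03  1.29094729e+00
 -1.67133011e-04  1.15618868e-01]
```

View pics/w1.png

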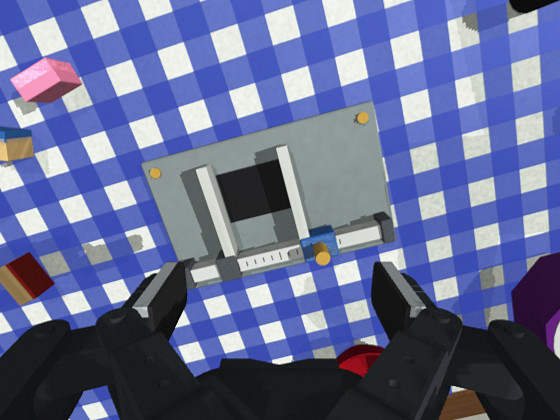

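The wrist view shows the gauge plate with screws at (155,173) and (362,118), anvil bar (215,210), sliding jaw bar (293,190), carriage (318,240), and post top (322,258). The blue block is at the left edge (10,145). Now measuring.

```bash
cat > g.py <<'E'
from h import *
import sys
def gauge(tag):
    z=np.load(tag+'.npz');X=z['X'];p=z['p'];hsv=cv2.cvtColor(p,cv2.COLOR_RGB2HSV).astype(int)
    box=(X[...,0]>480)&(X[...,0]<680)&(X[...,1]>-190)&(X[...,1]<130)
    zz=X[...,2]; tab=np.nanmedian(zz[(X[...,0]>420)&(X[...,0]<480)&(np.abs(X[...,1])<100)])
    m=(box&(zz>6)&(zz<60)).astype(np.uint8); n,L,s,c=cv2.connectedComponentsWithStats(cv2.morphologyEx(m,cv2.MORPH_OPEN,np.ones((3,3))))
    i=1+np.argmax(s[1:,4]); P=X[L==i]; r=cv2.minAreaRect(P[:,:2].astype(np.float32))
    print(tag,'table',tab,'plate',np.round(r[0],1),np.round(r[1],1),round(r[2],2),'zplate',np.nanmedian(P[:,2]))
    post=X[box&(zz>62)&(zz<78)]; print('post top',len(post),np.round(np.median(post,0),1),np.round((post.max(0)+post.min(0))/2,1),np.ptp(post,axis=0).round(1))
    th=np.radians(r[2]); 
    while th>np.pi/4: th-=np.pi/2
    while th<-np.pi/4: th+=np.pi/2
    Rm=np.array([[np.cos(th),-np.sin(th)],[np.sin(th),np.cos(th)]]); G=(X[...,:2]-np.array(r[0]))@Rm
    # bars: z~40 in gauge x -60..30
    b=box&(zz>34)&(zz<48)&(G[...,0]>-58)&(G[...,0]<25)
    n,L,s,c=cv2.connectedComponentsWithStats(b.astype(np.uint8))
    for i in range(1,n):
        if s[i,4]>60:
            Q=X[L==i]; l=np.polyfit(G[L==i][:,0],G[L==i][:,1],1); print('bar',s[i,4],'z',np.median(Q[:,2]).round(1),'gy range',np.percentile(G[L==i][:,1],[2,50,98]).round(1),'slope deg',np.degrees(l[0]).round(2))
    dk=box&(hsv[...,2]<60)&(zz>5)&(zz<20)&(abs(G[...,0]+20)<50)&(abs(G[...,1]+18)<60)
    D=X[dk]; rr=cv2.minAreaRect(D[:,:2].astype(np.float32)); print('pad',np.round(rr[0],1),np.round(rr[1],1),round(rr[2],1),'z',np.median(D[:,2]).round(1),'expect',(np.array(r[0])+Rm@[-20,-17.5]).round(1))
    print('post in gauge',((np.median(post[:,:2],0)-r[0])@Rm).round(1),'theta',np.degrees(th).round(2))
def blk(tag):
    z=np.load(tag+'.npz');X=z['X']
    m=(X[...,2]>20)&(X[...,2]<60)&(abs(X[...,0]-434)<40)&(abs(X[...,1]+300)<40)
    P=X[m]; t=P[P[:,2]>34]; r=cv2.minAreaRect(t[:,:2].astype(np.float32)); print(tag,len(t),np.percentile(P[:,2],[50,95]).round(1),np.round(r[0],1),np.round(r[1],1),round(r[2],1),'mean',t.mean(0).round(1))
E
python3 -c "
from g import *
for t in('w1','top0','scene0'): gauge(t)"
```

```text
w1 table 0.8328993888202376 plate [589.5 -35.4] [269.7 169.8] 88.16 zplate 12.861947564878903
post top 203 [644.1   3.5  70.3] [645.4   3.4  67.2] [15.6 15.5 10.3]
bar 835 z 40.5 gy range [20.9 26.7 32.5] slope deg -0.07
bar 879 z 40.4 gy range [-66.8 -60.3 -55.2] slope deg 0.05
pad [569.  -52.3] [74.3 60. ] 88.2 z 13.1 expect [568.9 -52.2]
post in gauge [53.4 40.6] theta -1.84
top0 table -0.3762295412484491 plate [588.4 -35.9] [270.  170.6] 88.2 zplate 11.671443258430145
post top 49 [644.1   3.9  68.4] [644.2   2.9  66.7] [14.6 14.7  8.9]
bar 211 z 39.1 gy range [21.  26.8 32.3] slope deg -0.16
bar 220 z 38.9 gy range [-66.9 -60.9 -55.4] slope deg -0.02
pad [569.5 -52.1] [58.4 73.1] 0.3 z 11.6 expect [567.9 -52.7]
post in gauge [54.4 41.5] theta -1.8
scene0 table -0.599512285244657 plate [589.5 -33.5] [270.8 170.8] 87.97 zplate 11.779950878278669
post top 42 [647.2   6.3  68.9] [645.7   6.3  67.1] [15.  13.9  9. ]
bar 155 z 38.6 gy range [-67.7 -59.8 -54.6] slope deg 0.18
bar 165 z 38.7 gy range [20.  27.4 33.1] slope deg 0.86
pad [0. 0.] [0. 0.] 0.0 z nan expect [568.9 -50.3]
post in gauge [56.2 41.8] theta -2.03
  return _methods._mean(a, axis=axis, dtype=dtype,
  ret = ret.dtype.type(ret / rcount)
```

```bash
python3 -m handwheel '[0,0,0,20,-32,0,85, 0,0,0,40,-64,0,85, 0,0,0,60,-96,0,85, 0,0,0,80,-128,0,85, 0,0,0,100,-160,0,85, 0,0,0,100,-190,0,85, 0,0,0,100,-220,0,85, 0,0,0,90,-250,0,85, 0,0,0,80,-280,0,85, 0,0,0,65,-295,0,85]'
python3 -m handwheel '[0,0,0,0,0,0,85, 0,0,0,0,0,0,85]'
python3 - <<'E'
from g import *
snap('wrist','w2'); st=readout.get_state(); print(st['tool_pos'],st['tcp_rot'],st['q']); blk('w2');blk('top0')
E
```

```text
t: 2.7
tool_pos: [412.7, -279.7, 242.4]
tcp_rot: [-0.0, 0.142, 0.99, -0.0]
force: [1.5, -0.2, -0.1]
grip_width: 85.0
finger_force: 0.0
t: 2.87
tool_pos: [413.7, -278.0, 241.8]
tcp_rot: [-0.0, 0.141, 0.99, 0.001]
force: [0.8, 0.2, -0.5]
grip_width: 85.0
finger_force: 0.0
[ 413.45381514 -277.1615994   241.85790667] [-6.44914694e-04  1.40647067e-01  9.90059325e-01  7.20954601e-04] [-7.52233426e-01  1.65322278e-01 -1.47385302e-01  1.25997247e+00
  4.40850039e-04 -4.70003813e-01]
w2 1096 [38.4 39.7] [ 435.4 -301.9] [44.  31.3] 66.7 mean [ 434.8 -301.6   38.4]
top0 309 [36.5 39.8] [ 434.3 -302. ] [44.6 31.1] 67.1 mean [ 434.3 -301.9   37.1]
```

View pics/w2.png

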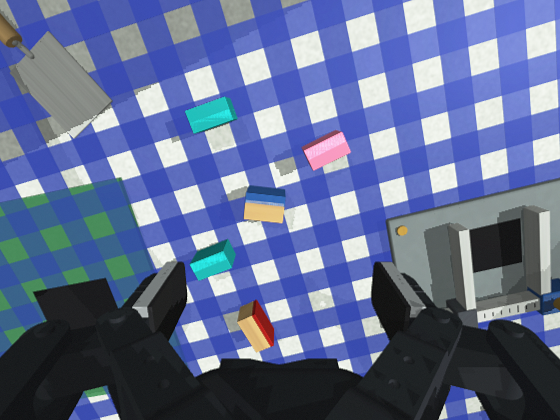

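The wrist view shows the blue block at (265,205), clear of its neighbours. Wrist and top agree within 1 mm: centre (435,−302), long axis at 67°, top about 38 mm. Going down to grasp across the length.

```bash
python3 -m handwheel '[0,0,3.5,-13,-8,20,85, 0,0,7,-27,-17,50,85, 0,0,7,-27,-17,85,85, 0,0,7,-27,-17,115,85, 0,0,7,-27,-17,145,85, 0,0,7,-27,-17,170,85, 0,0,7,-27,-17,190,85, 0,0,7,-27,-17,207,85, 0,0,7,-27,-17,218,85, 0,0,7,-27,-17,225,85]' 30
python3 -m handwheel '[0,0,0,0,0,0,85, 0,0,0,0,0,0,60, 0,0,0,0,0,0,50, 0,0,0,0,0,0,40, 0,0,0,0,0,0,35, 0,0,0,0,0,0,35, 0,0,0,0,0,0,35, 0,0,0,0,0,0,35]' 30
```

```text
t: 3.75
tool_pos: [434.1, -299.5, 16.0]
tcp_rot: [-0.001, 0.2, 0.98, 0.001]
force: [-0.0, -0.2, -0.0]
grip_width: 85.1
finger_force: 0.0
t: 4.42
tool_pos: [435.7, -302.9, 18.4]
tcp_rot: [0.001, 0.201, 0.98, -0.0]
force: [0.1, 1.2, 6.7]
grip_width: 43.6
finger_force: 32.3
```

```bash
python3 -m handwheel '[0,0,0,0,0,-8,35, 0,0,0,0,0,-25,35, 0,0,0,0,0,-50,35, 0,0,0,0,0,-75,35, 0,0,0,0,0,-95,35, 0,0,0,0,0,-105,35, 0,0,0,0,0,-105,35]'
python3 -m handwheel '[0,0,3,-2,13,0,35, 0,0,10,-4,40,0,35, 0,0,17,-6,67,0,35, 0,0,24,-9,95,0,35, 0,0,31,-12,122,0,35, 0,0,38,-15,149,0,35, 0,0,45,-18,176,0,35, 0,0,52,-22,203,0,35, 0,0,58,-25,228,0,35, 0,0,63,-27,250,0,35]'
python3 - <<'E'
from h import *
snap('top','t3'); snap('wrist','w3'); st=readout.get_state(); print(st['tool_pos'],st['tcp_rot'],st['force'],st['grip_width'])
a=cv2.imread('pics/t3.png')[110:250,210:400];b=cv2.imread('pics/w3.png')
o=np.zeros((420,800,3),np.uint8);o[:295,:400]=cv2.resize(a,(400,295));o[:300,400:]=cv2.resize(b,(400,300));cv2.imwrite('pics/c3.png',o)
E
```

```text
t: 5.0
tool_pos: [436.1, -303.6, 124.9]
tcp_rot: [0.002, 0.201, 0.98, -0.001]
force: [-0.3, -0.5, -1.5]
grip_width: 43.9
finger_force: 31.4
t: 5.83
tool_pos: [558.0, -81.5, 120.5]
tcp_rot: [-0.001, 0.685, 0.729, -0.0]
force: [0.4, -0.9, -0.7]
grip_width: 43.6
finger_force: 31.4
[558.51030603 -80.29166605 120.5208303 ] [-1.17776123e-03  6.82442209e-01  7.30938601e-01 -6.74507538e-05] [-0.66934981 -0.21983183 -1.055411  ] 43.83212271876389
```

View pics/c3.png

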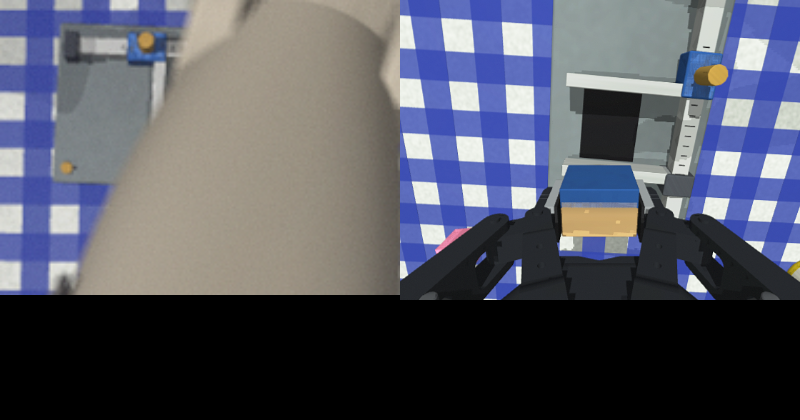

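The block is held upright between the fingers (wrist view, centre about (600,195) in the crop), with its blue face towards the gauge's +y side. I'll measure how it sits relative to the tool.

```bash
python3 - <<'E'
from h import *
z=np.load('w3.npz');X=z['X'];p=z['p']
hsv=cv2.cvtColor(p,cv2.COLOR_RGB2HSV).astype(int)
m=(abs(X[...,0]-558)<30)&(abs(X[...,1]+82)<30)&(X[...,2]>90)&(X[...,2]<150)
th=np.radians(3.83); T=np.array([[np.sin(th),-np.cos(th)],[np.cos(th),np.sin(th)]])
# tool x at 93.83deg: (cos,sin)
tx=np.array([-np.sin(th),np.cos(th)]);ty=np.array([np.cos(th),np.sin(th)])
q=(X[...,:2]-[558.6,-82.9]); A=np.stack([q@tx,q@ty,X[...,2]],-1)
wood=m&(hsv[...,0]<25)&(hsv[...,1]>50)&(hsv[...,2]>120); blue=m&(hsv[...,0]>95)&(hsv[...,0]<120)&(hsv[...,1]>100)
for k,mm in(('wood',wood),('blue',blue)):
    P=A[mm]; print(k,len(P),[np.percentile(P[:,i],[2,50,98]).round(1).tolist() for i in range(3)])
P=A[blue|wood]; t=P[P[:,2]>np.percentile(P[:,2],97)-4];r=cv2.minAreaRect(t[:,:2].astype(np.float32));print(np.round(r[0],1),np.round(r[1],1),r[2],t[:,2].max())
E
```

```text
wood 4211 [[-9.9, -0.5, 8.4], [-19.1, 1.6, 22.1], [139.6, 140.7, 141.8]]
blue 5422 [[12.1, 20.0, 20.7], [-19.3, 1.7, 22.7], [106.2, 135.9, 141.7]]
[5.  1.7] [31.9 45. ] 0.6799319982528687 149.95748909077992
```

```bash
python3 -m handwheel '[0,0,5.7,12.5,10.4,0,35, 0,0,5.7,12.5,10.4,0,35, 0,0,5.7,12.5,10.4,15,35, 0,0,5.7,12.5,10.4,32,35, 0,0,5.7,12.5,10.4,48,35, 0,0,5.7,12.5,10.4,62,35, 0,0,5.7,12.5,10.4,73,35, 0,0,5.7,12.5,10.4,82,35, 0,0,5.7,12.5,10.4,86,35, 0,0,5.7,12.5,10.4,88,35]'
python3 -m handwheel '[0,0,0,0,0,1,35, 0,0,0,0,0,2,35, 0,0,0,0,0,3,35, 0,0,0,0,0,4,35]'
```

```text
t: 6.77
tool_pos: [567.2, -70.3, 33.4]
tcp_rot: [-0.001, 0.719, 0.695, -0.0]
force: [-0.3, 0.3, -0.4]
grip_width: 44.0
finger_force: 31.4
t: 7.1
tool_pos: [568.3, -70.1, 30.9]
tcp_rot: [0.001, 0.719, 0.695, 0.0]
force: [-0.7, 0.2, 0.6]
grip_width: 43.5
finger_force: 31.4
```

```bash
python3 -m handwheel '[0,0,0,0,0,0.5,35, 0,0,0,0,0,1,35, 0,0,0,0,0,1,35]'; python3 -m handwheel '[0,0,0,0,0,0.5,35, 0,0,0,0,0,1,35, 0,0,0,0,0,1,35]'
```

```text
t: 7.35
tool_pos: [568.2, -70.1, 30.4]
tcp_rot: [0.001, 0.719, 0.695, 0.0]
force: [-1.4, -0.3, 5.7]
grip_width: 43.9
finger_force: 32.2
t: 7.6
tool_pos: [568.2, -70.1, 30.4]
tcp_rot: [0.001, 0.719, 0.695, 0.0]
force: [-3.4, 0.7, 12.7]
grip_width: 43.6
finger_force: 33.1
```

```bash
python3 -m handwheel '[0,0,0,0,0,-0.7,35, 0,0,0,0,0,-0.7,44, 0,0,0,0,0,-0.7,48, 0,0,0,0,0,-0.7,54, 0,0,0,0,0,-0.7,60, 0,0,0,0,0,-0.7,60, 0,0,0,0,0,-0.7,60]'
python3 -m handwheel '[0,0,0,0,0,-8,60, 0,0,0,0,0,-25,60, 0,0,0,0,0,-55,60, 0,0,0,0,0,-90,60, 0,0,0,0,0,-130,60, 0,0,0,0,0,-170,60, 0,0,0,0,0,-200,70, 0,0,0,0,0,-210,85, 0,0,0,0,0,-210,85]'
python3 - <<'E'
from g import *
snap('wrist','w4'); st=readout.get_state(); print(st['tool_pos'],st['tcp_rot'],st['force'],st['q']); gauge('w4')
E
```

```text
t: 8.18
tool_pos: [567.7, -70.0, 28.7]
tcp_rot: [-0.0, 0.719, 0.695, -0.0]
force: [-0.2, 0.6, 0.2]
grip_width: 59.9
finger_force: 0.0
t: 8.93
tool_pos: [569.6, -70.5, 243.2]
tcp_rot: [0.003, 0.719, 0.695, 0.002]
force: [1.0, 1.2, 0.9]
grip_width: 84.9
finger_force: 0.0
[568.50767778 -70.22567543 240.39504051] [0.00132833 0.71876054 0.69525592 0.00085435] [ 0.91664059 -0.19714669 -0.21758066] [-2.63072117e-01  3.06819691e-01  3.25406297e-02  1.29336022e+00
  1.03010255e-04  1.34096649e+00]
w4 table 0.8012667384864471 plate [589.8 -35.3] [268.  170.6] 88.16 zplate 12.903821121555865
post top 267 [645.2   3.9  70.3] [645.6   3.7  68. ] [15.1 15.1 10. ]
bar 974 z 40.4 gy range [21.2 27.1 32.1] slope deg -0.01
bar 84 z 42.1 gy range [-19.8 -19.5 -19.2] slope deg -0.35
bar 900 z 40.4 gy range [-66.9 -60.3 -54.9] slope deg -0.11
pad [568.9 -52.4] [73.4 59.6] 88.1 z 13.0 expect [569.3 -52.1]
post in gauge [54.1 41. ] theta -1.84
```

View pics/w4.png

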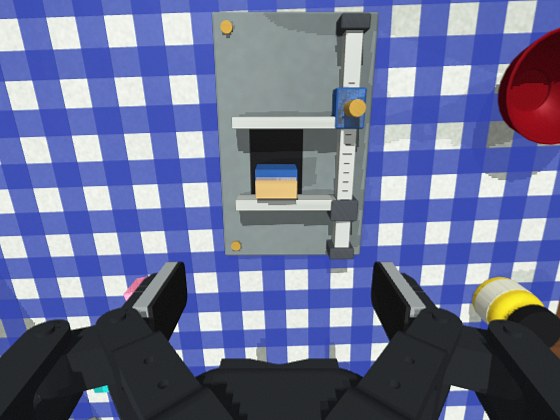

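The block stands on the pad at (275,183), square to the jaws and just clear of the anvil. The sliding jaw hasn't moved and the post top is at (357,107). Moving above the post with the fingers turned to close along gauge y.

```bash
python3 -m handwheel '[0,0,-7,8,7,0,70, 0,0,-14,16,15,0,60, 0,0,-21,25,24,0,50, 0,0,-28,34,33,0,50, 0,0,-35,42,42,0,50, 0,0,-42,50,50,0,50, 0,0,-49,58,58,0,50, 0,0,-56,66,66,0,50, 0,0,-63,76,75,0,50, 0,0,-70,76,75,0,50]'
python3 -m handwheel '[0,0,-7,0,0,20,50, 0,0,-14,0,0,45,50, 0,0,-20,0,0,70,50, 0,0,-20,0,0,85,50, 0,0,-20,0,0,95,50, 0,0,-20,0,0,100,50, 0,0,-20,0,0,100,50, 0,0,-20,0,0,100,50]'
python3 - <<'E'
from g import *
p,d,X=snap('wrist','w5'); st=readout.get_state(); print(st['tool_pos'],st['tcp_rot'],st['force']); gauge('w5')
c=np.array([589.4,-35.4]);th=np.radians(-1.85);Rm=np.array([[np.cos(th),-np.sin(th)],[np.sin(th),np.cos(th)]])
for t in('w4','w5'):
    X=np.load(t+'.npz')['X'];G=(X[...,:2]-c)@Rm; m=(X[...,2]>47)&(X[...,2]<56)&(abs(G[...,0]+20)<35)&(abs(G[...,1]+25)<35)
    r=cv2.minAreaRect(G[m].astype(np.float32)); print('block top gauge',np.median(X[m][:,2]),np.round(r[0],1),np.round(r[1],1),round(r[2],1))
E
```

```text
t: 9.82
tool_pos: [645.3, 5.1, 235.3]
tcp_rot: [-0.002, 0.186, 0.982, 0.0]
force: [-1.5, -0.0, -0.4]
grip_width: 50.0
finger_force: 0.0
t: 10.48
tool_pos: [645.3, 3.4, 138.9]
tcp_rot: [-0.0, 0.017, 1.0, 0.0]
force: [-0.2, -1.3, -0.0]
grip_width: 50.0
finger_force: 0.0
[645.80612804   3.37186289 139.73666083] [ 6.09308900e-04  1.67286441e-02  9.99859881e-01 -3.80935396e-06] [-0.46772596 -0.45920992  0.33443069]
w5 table nan plate [590.1 -35.7] [270.  169.9] 88.08 zplate 12.926607030189388
post top 479 [644.5   3.6  70.3] [645.8   3.5  67.2] [15.7 15.8 10.2]
bar 2348 z 40.4 gy range [-66.4 -59.9 -54.7] slope deg 0.15
bar 2136 z 40.4 gy range [21.3 27.1 32.9] slope deg 0.07
bar 343 z 41.4 gy range [-19.8 -19.4 -19. ] slope deg -0.18
pad [569.4 -52.9] [73.3 59.1] 88.1 z 13.0 expect [569.5 -52.6]
post in gauge [53.1 41.1] theta -1.92
block top gauge 50.48399869265501 [-19.8 -34.4] [30.2 44. ] 89.6
block top gauge 50.518320926508494 [-19.8 -35. ] [31.4 43.5] 89.9
  return np.nanmean(a, axis, out=out, keepdims=keepdims)
```

View pics/w5.png

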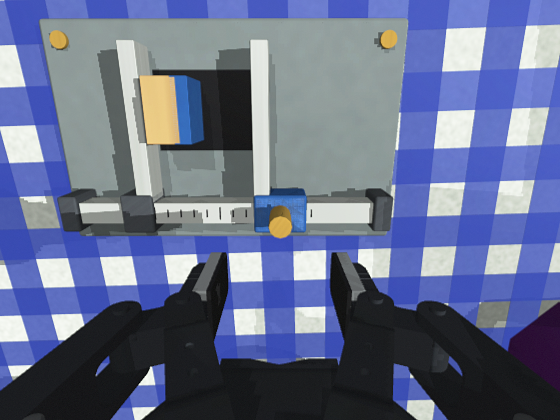

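Wrist view: block at (172,110), square and flush-parallel to the anvil, with about a 4 mm gap. The post is at (280,222) and the TCP is right above it by measurement. Descending until the tips are about 3 mm above the carriage, then pinching gently.

```bash
python3 -m handwheel '[0,0,0,0,0,20,50, 0,0,0,0,0,40,50, 0,0,0,0,0,56,50, 0,0,0,0,0,67,50, 0,0,0,0,0,75,50, 0,0,0,0,0,80,50, 0,0,0,0,0,82,50, 0,0,0,0,0,82,50]' 20
python3 -m handwheel '[0,0,0,0,0,0,40, 0,0,0,0,0,0,30, 0,0,0,0,0,0,24, 0,0,0,0,0,0,20, 0,0,0,0,0,0,17, 0,0,0,0,0,0,14, 0,0,0,0,0,0,12, 0,0,0,0,0,0,12, 0,0,0,0,0,0,12, 0,0,0,0,0,0,12]' 20
```

```text
t: 11.2
tool_pos: [645.6, 3.4, 57.3]
tcp_rot: [0.0, 0.017, 1.0, 0.0]
force: [-0.8, 0.1, 0.2]
grip_width: 50.0
finger_force: 0.0
t: 12.03
tool_pos: [645.6, 3.7, 57.5]
tcp_rot: [0.0, 0.016, 1.0, 0.0]
force: [0.0, 2.7, 4.7]
grip_width: 15.1
finger_force: 19.7
```

```bash
python3 -m handwheel '[0,0,0,0,-2,0,12, 0,0,0,0,-6,0,12, 0,0,0,0,-10,0,12, 0,0,0,0,-14,0,12, 0,0,0,0,-18,0,12, 0,0,0,0,-22,0,12, 0,0,0,0,-26,0,12, 0,0,0,0,-30,0,12, 0,0,0,0,-33,0,12, 0,0,0,0,-35,0,12]'
python3 -m handwheel '[0,0,0,0,0,0,12, 0,0,0,0,0,0,12]'
python3 -m handwheel '[0,0,0,0,-0.7,0,12, 0,0,0,0,-1.4,0,12, 0,0,0,0,-2.1,0,12, 0,0,0,0,-2.8,0,12, 0,0,0,0,-3.5,0,12]'
python3 - <<'E'
from g import *
snap('wrist','w6'); print(readout.get_state()['tool_pos'])
c=np.array([589.4,-35.4]);th=np.radians(-1.85);Rm=np.array([[np.cos(th),-np.sin(th)],[np.sin(th),np.cos(th)]])
X=np.load('w6.npz')['X'];G=(X[...,:2]-c)@Rm; m=(X[...,2]>47)&(X[...,2]<56)&(abs(G[...,0]+20)<35)&(abs(G[...,1]+25)<35)
r=cv2.minAreaRect(G[m].astype(np.float32)); print('block',np.round(r[0],1),np.round(r[1],1),round(r[2],1))
for lo,hi in((-25,25),(-80,-50)):
    m=(abs(X[...,2]-40.4)<2)&(G[...,0]>-60)&(G[...,0]<-45)&(G[...,1]>lo)&(G[...,1]<hi);print('bar',m.sum(),np.percentile(G[m][:,1],[2,50,98]).round(1))
E
```

```text
t: 12.87
tool_pos: [644.5, -31.7, 57.5]
tcp_rot: [0.0, 0.017, 1.0, 0.0]
force: [-0.4, 3.0, 5.8]
grip_width: 15.3
finger_force: 19.8
t: 13.03
tool_pos: [644.4, -32.0, 57.5]
tcp_rot: [0.0, 0.017, 1.0, -0.0]
force: [-0.4, 1.3, 5.9]
grip_width: 15.3
finger_force: 19.8
t: 13.45
tool_pos: [644.4, -34.9, 57.5]
tcp_rot: [0.001, 0.016, 1.0, 0.0]
force: [-0.4, 2.8, 6.2]
grip_width: 15.0
finger_force: 19.8
[644.32989843 -35.06305358  57.44251365]
block [-19.7 -35. ] [44.  31.6] 0.3
bar 1139 [-17.9 -12.1  -6.4]
bar 1169 [-66.6 -60.6 -55. ]
```

```bash
python3 -m handwheel '[0,0,0,0,-0.5,0,12, 0,0,0,0,-1,0,12, 0,0,0,0,-1.5,0,12, 0,0,0,0,-2,0,12]' | grep -E 'pos|force: \['
python3 -m handwheel '[0,0,0,0,-0.3,0,12, 0,0,0,0,-0.6,0,12, 0,0,0,0,-1,0,12]'| grep -E 'pos|force: \['
python3 -m handwheel '[0,0,0,0,-0.3,0,12, 0,0,0,0,-0.6,0,12, 0,0,0,0,-0.8,0,12]'| grep -E 'pos|force: \['
```

```text
tool_pos: [644.3, -36.8, 57.5]
force: [0.5, 3.6, 5.7]
tool_pos: [644.3, -37.8, 57.5]
force: [-1.0, 4.3, 5.0]
tool_pos: [644.2, -38.5, 57.5]
force: [-0.3, 2.9, 4.9]
```

```bash
python3 -m handwheel '[0,0,0,0,-0.25,0,12, 0,0,0,0,-0.5,0,12]' | grep -E 'pos|force: \['
python3 -m handwheel '[0,0,0,0,-0.25,0,12, 0,0,0,0,-0.25,0,12]'| grep -E 'pos|force: \['
python3 - <<'E'
from g import *
snap('wrist','w7'); print(readout.get_state()['tool_pos'])
c=np.array([589.4,-35.4]);th=np.radians(-1.85);Rm=np.array([[np.cos(th),-np.sin(th)],[np.sin(th),np.cos(th)]])
X=np.load('w7.npz')['X'];G=(X[...,:2]-c)@Rm; m=(X[...,2]>47)&(X[...,2]<56)&(abs(G[...,0]+20)<35)&(abs(G[...,1]+25)<40)
r=cv2.minAreaRect(G[m].astype(np.float32)); print('block',np.round(r[0],1),np.round(r[1],1),round(r[2],1))
for lo,hi in((-30,25),(-80,-50)):
    m=(abs(X[...,2]-40.4)<2)&(G[...,0]>-60)&(G[...,0]<-45)&(G[...,1]>lo)&(G[...,1]<hi);print('bar',m.sum(),np.percentile(G[m][:,1],[2,50,98]).round(1))
E
```

```text
tool_pos: [644.2, -39.1, 57.5]
force: [0.7, 4.3, 5.8]
tool_pos: [644.2, -39.4, 57.4]
force: [-0.9, 3.6, 5.2]
[644.23646877 -39.35700445  57.46782068]
block [-19.6 -38. ] [31.4 44. ] 89.8
bar 1130 [-22.3 -16.6 -10.9]
bar 1173 [-66.7 -60.6 -55.1]
```

Jaw has picked up the block; about 1.2 mm to the anvil. I'll use small steps and read the force after each.

```bash
python3 -m handwheel '[0,0,0,0,-0.25,0,12, 0,0,0,0,-0.5,0,12]' | grep -E 'pos|force: \['
python3 -m handwheel '[0,0,0,0,-0.25,0,12, 0,0,0,0,-0.25,0,12]'| grep -E 'pos|force: \['
python3 -c "
from h import *
for i in range(6): read_camera('wrist'); s=readout.get_state(); print(s['force'].round(2),s['wrist_torque'].round(2),s['tool_pos'].round(2))"
```

```text
tool_pos: [644.2, -39.8, 57.5]
force: [0.2, 3.2, 5.2]
tool_pos: [644.2, -40.1, 57.5]
force: [1.3, 3.0, 5.8]
[-0.19  3.3   5.54] [ 0.68 -0.   -0.01] [644.16 -40.08  57.43]
[-0.25  3.37  5.48] [ 0.67  0.06 -0.08] [644.21 -40.08  57.49]
[1.01 3.34 5.49] [ 0.65  0.04 -0.  ] [644.19 -40.09  57.47]
[-0.79  2.6   4.6 ] [ 0.68  0.01 -0.04] [644.18 -40.07  57.46]
[-0.88  2.71  4.34] [0.71 0.05 0.  ] [644.18 -40.05  57.45]
[0.08 3.14 6.1 ] [ 0.63 -0.01  0.03] [644.19 -40.1   57.46]
```

```bash
for i in 1 2; do :; done; python3 -m handwheel '[0,0,0,0,-0.2,0,12, 0,0,0,0,-0.2,0,12]' | grep -E 'pos|force: \['
python3 -m handwheel '[0,0,0,0,-0.2,0,12, 0,0,0,0,-0.2,0,12]'| grep -E 'pos|force: \['
python3 -c "
from h import *
F=[]
for i in range(5): read_camera('wrist'); s=readout.get_state(); F.append(np.r_[s['force'],s['wrist_torque'],s['tool_pos']])
print(np.mean(F,0).round(2))"
```

```text
tool_pos: [644.2, -40.3, 57.5]
force: [0.5, 2.4, 5.3]
tool_pos: [644.2, -40.5, 57.5]
force: [0.6, 3.7, 5.0]
[-2.4000e-01  3.5000e+00  5.6100e+00  6.7000e-01  2.0000e-02 -1.0000e-02
  6.4417e+02 -4.0470e+01  5.7460e+01]
```

```bash
python3 -m handwheel '[0,0,0,0,-0.2,0,12, 0,0,0,0,-0.2,0,12]' | grep -E 'pos|force: \['
python3 -c "
from h import *
F=[]
for i in range(5): read_camera('wrist'); s=readout.get_state(); F.append(np.r_[s['force'],s['wrist_torque'],s['tool_pos']])
print(np.mean(F,0).round(2))"
```

```text
tool_pos: [644.2, -40.7, 57.5]
force: [-0.1, 3.0, 6.0]
[-4.0000e-02  3.6900e+00  5.2800e+00  6.8000e-01 -2.0000e-02 -2.0000e-02
  6.4417e+02 -4.0670e+01  5.7450e+01]
```

```bash
cat > f.py <<'E'
from h import *
F=[]
for i in range(4): read_camera('wrist'); s=readout.get_state(); F.append(np.r_[s['force'],s['wrist_torque'],s['tool_pos']])
print(np.mean(F,0).round(2))
E
python3 -m handwheel '[0,0,0,0,-0.2,0,12, 0,0,0,0,-0.2,0,12]' | grep -E 'force: \['; python3 f.py
```

```text
force: [0.4, 3.8, 5.2]
[-1.0000e-01  3.4900e+00  5.5800e+00  7.0000e-01  2.0000e-02 -3.0000e-02
  6.4417e+02 -4.0860e+01  5.7470e+01]
```

```bash
python3 -m handwheel '[0,0,0,0,-0.2,0,12, 0,0,0,0,-0.2,0,12]' | grep -E 'force: \['; python3 f.py
```

```text
force: [-0.3, 4.0, 6.5]
[ 2.0000e-01  3.5900e+00  5.6600e+00  7.5000e-01  1.0000e-02 -1.0000e-02
  6.4415e+02 -4.0990e+01  5.7450e+01]
```

```bash
python3 -m handwheel '[0,0,0,0,-0.2,0,12, 0,0,0,0,-0.2,0,12]' | grep -E 'force: \['; python3 f.py
```

```text
force: [-0.0, 3.3, 6.1]
[ 1.0000e-01  4.0000e+00  5.4200e+00  8.3000e-01  2.0000e-02  0.0000e+00
  6.4415e+02 -4.1050e+01  5.7460e+01]
```

```bash
python3 - <<'E'
from g import *
snap('wrist','w8')
c=np.array([589.4,-35.4]);th=np.radians(-1.85);Rm=np.array([[np.cos(th),-np.sin(th)],[np.sin(th),np.cos(th)]])
X=np.load('w8.npz')['X'];G=(X[...,:2]-c)@Rm; m=(X[...,2]>47)&(X[...,2]<56)&(abs(G[...,0]+20)<35)&(abs(G[...,1]+25)<45)
r=cv2.minAreaRect(G[m].astype(np.float32)); print('block',np.round(r[0],1),np.round(r[1],1),round(r[2],1))
for lo,hi in((-30,25),(-80,-50)):
    m=(abs(X[...,2]-40.4)<2)&(G[...,0]>-60)&(G[...,0]<-45)&(G[...,1]>lo)&(G[...,1]<hi);print('bar',m.sum(),np.percentile(G[m][:,1],[2,50,98]).round(1))
E
```

```text
block [-19.6 -39.7] [44.  31.7] 0.3
bar 1153 [-23.9 -18.1 -12.3]
bar 1174 [-66.7 -60.6 -55. ]
```

Contact: the block now reaches the anvil (y centre −39.7), the tool stalls and the moment rises. One more small step for a light hold.

```bash
python3 -m handwheel '[0,0,0,0,-0.2,0,12, 0,0,0,0,-0.2,0,12]' | grep -E 'force: \['; python3 f.py
```

```text
force: [-0.5, 4.7, 5.1]
[ 5.5000e-01  4.5200e+00  5.2500e+00  9.0000e-01 -3.0000e-02 -1.0000e-02
  6.4415e+02 -4.1110e+01  5.7460e+01]
```

```bash
python3 -m handwheel '[0,0,0,0,-0.2,0,12, 0,0,0,0,-0.2,0,12]' | grep -E 'force: \['; python3 f.py
```

```text
force: [-0.3, 5.3, 5.4]
[-1.2000e-01  5.0100e+00  5.6800e+00  1.0000e+00 -4.0000e-02 -3.0000e-02
  6.4415e+02 -4.1160e+01  5.7460e+01]
```

About 1.6 N on the block now. Releasing and withdrawing.

```bash
python3 -m handwheel '[0,0,0,0,0,0,17, 0,0,0,0,0,0,22, 0,0,0,0,0,0,30, 0,0,0,0,0,0,38, 0,0,0,0,0,0,45, 0,0,0,0,0,0,45, 0,0,0,0,0,0,45]' | grep -E 'pos|force|width'
python3 -m handwheel '[0,0,0,0,0,-10,45, 0,0,0,0,0,-30,45, 0,0,0,0,0,-60,45, 0,0,0,0,0,-90,45, 0,0,0,0,0,-110,45, 0,0,0,0,0,-120,45, 0,0,0,0,0,-120,45, 0,0,0,0,0,-120,45]'| grep -E 't:|pos|force|width'
python3 - <<'E'
from g import *
snap('wrist','w9')
c=np.array([589.4,-35.4]);th=np.radians(-1.85);Rm=np.array([[np.cos(th),-np.sin(th)],[np.sin(th),np.cos(th)]])
X=np.load('w9.npz')['X'];G=(X[...,:2]-c)@Rm; m=(X[...,2]>47)&(X[...,2]<56)&(abs(G[...,0]+20)<35)&(abs(G[...,1]+25)<45)
r=cv2.minAreaRect(G[m].astype(np.float32)); print('block',np.round(r[0],1),np.round(r[1],1),round(r[2],1))
for lo,hi in((-30,25),(-80,-50)):
    m=(abs(X[...,2]-40.4)<2)&(G[...,0]>-60)&(G[...,0]<-45)&(G[...,1]>lo)&(G[...,1]<hi);print('bar',m.sum(),np.percentile(G[m][:,1],[2,50,98]).round(1))
m=(abs(X[...,2]-40.4)<2)&(G[...,0]>-60)&(G[...,0]<25)&(G[...,1]>-30)&(G[...,1]<0)
l=np.polyfit(G[m][:,0],G[m][:,1],1);print('jaw slope deg',np.degrees(l[0]))
E
```

```text
tool_pos: [643.7, -42.1, 56.8]
force: [-0.3, -0.5, 0.3]
grip_width: 45.0
finger_force: 0.0
t: 19.48
tool_pos: [643.9, -42.0, 177.1]
tcp_rot: [0.0, 0.017, 1.0, -0.0]
force: [-0.9, -0.5, 0.7]
grip_width: 45.2
finger_force: 0.0
block [-20.1 -39.8] [43.7 31.1] 0.2
bar 308 [-23.8 -18.4 -12.9]
bar 326 [-67.  -61.1 -55.4]
jaw slope deg 0.06666972112463826
```

View pics/w9.png

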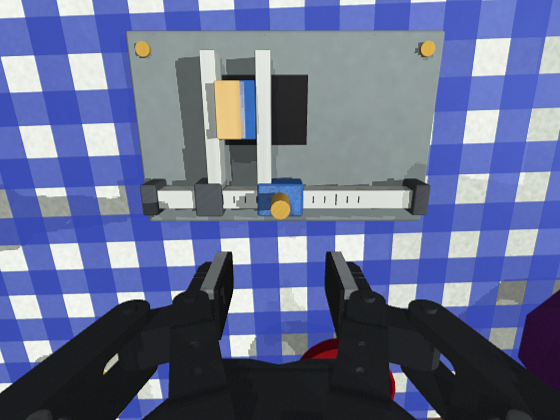

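The block at (235,110) is held between both jaws, with the jaw bar square (0.07°) and the gripper clear above. Handing in.

```bash
python3 -c "
from cell import workorder; print(workorder.close_job())"
```

```text
the job is handed in; nothing more can be done
None
```

I handed the job in at about 20 s: the blue block stands on the pad, lightly held between both jaws (about 1.6 N), the jaw is square to about 0.1°, and the arm never went near the red block, tube or ink jar.

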